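# Clamp the display rack's upright with the click wrench

### The arm

A 7-joint arm with a two-finger parallel gripper is mounted at the origin on the work surface. World frame = base frame: x ahead of the robot, y to its left, z up, the work surface at z = 0. Lengths are in m, angles in rad, forces in N, time in s.
With the tool pointing down it reaches from about 0.4 to 0.85 m from the base axis. Payload 4.5 kg.
Tool frame: the origin (TCP) lies at the very end of the fingers, on their centre line; the grasp point (between the pads) lies 19 mm behind it (r.pinch_z is the distance from the TCP to the grasp point, in m); x points along the fingers, y is the direction in which the jaws open and shut, and the axes are right-handed (so a half turn about x gives the same grasp; the last joint's range is limited). The gripper opens to 88 mm and grips with 3 to 60 N. Pads are 18 mm wide; open, the fingers measure 123 mm over their backs; the gripper's body (75 mm by 187 mm) begins 45 mm behind the grasp point.
Start: joints at [-1.09, 0.689, -0.195, 1.565, 0.157, 0.902, -0.215], TCP at [0.27, 0.564, 0.239] pointing down, gripper open.
Joint ranges: [-3.01, 3.01], [-0.46, 2.08], [-1.47, 1.51], [0.13, 2.56], [-1, 4.14], [0.04, 2.09], [-2.66, 2.66]. Speed limits (rad/s): [2.57, 2.57, 3.14, 3.14, 3.14, 3.14, 3.14].

### API

Orientations are given as a unit quaternion [x, y, z, w].
In Python, from plant import telemetry, cams, job, r gives the robot as it stands.
- The arm moves only by the tool send_rows, never from a script. Its argument "commands" is one flat list of numbers, 7 for each row, row after row: the shift along the world's x, y, z as a fraction of full scale, then the turn, a rotation vector about the world's x, y, z as a fraction of full scale, then the closure, from 0 (fully open) to 1 (shut). In form: [dx, dy, dz, wx, wy, wz, claw, dx, dy, dz, wx, wy, wz, claw, ...]. A call has 1 to 12 rows; each row shifts and turns the pose as measured when the row begins; what a row does not reach is not made up. Full scale, the value 1, is 250 mm for a shift and 90 degrees for a turn. A row lasts 1/10 s, in which the tool goes at most 50 mm and 8.59 degrees, less where a joint would pass 70% of its speed; a pose out of reach is approached as far as the arm can. A call with a number of a shift or a turn outside -1 to 1 is refused whole. A call with a gripper value outside its range is refused whole. The fingers move at their own pace and stop on an object; "newtons" is the grip in N (left out, the last holds). Time passes only in rows, so rows that do not move let the fingers close. It gives the time, the measured TCP pose, the force and the opening at its end, in the units of the state.
- telemetry.get_state(): the state, without advancing time (a new reading comes with each control period).
- cams.snapshot(name): name is "scene" or "top"; returns a dict with "image" (400x640x3 uint8, blue, green, red), "intrinsics" (3x3 intrinsics, pixels), "k1" (the pictures are not rectified: a ray, as slopes to the right and down, at radius r is drawn at 1 + k1 r^2 times it, then the intrinsics apply), "world_to_cam" (4x4, takes a point from world to camera coordinates). Camera axes: x right, y down, z forward; pixel columns grow to the right and rows downward; lengths in m; the calibration is good to about 2 mm. A picture is of the moment at which its call begins. There is no depth.
- job.finish_job(): hands the job in, once; it reports no verdict.
The state is a dict: "clock": time; "q": joint angles; "qd": joint speeds; "joint_torque": joint torques, N m; "tool_pos": TCP position; "eef_rot": TCP orientation; "contact_force": force on the tool from outside, world axes, zero at the start; "moment": the same for the moment, N m; "opening": opening from 0.0 (shut) to 1.0 (fully open).
Only numpy, scipy, OpenCV 4.12 (cv2) and the standard library are available. Lean on these libraries where they do the work, as an engineer would, in place of code of your own. Each camera call takes 0.05 s, during which the arm holds its last target.

### The job

The counter's display rack is being put up again. Slide the blue rack upright along its track fully home against the red end stop, then turn the click wrench that sits on the clamp nut clockwise (seen from above) by its red handle until its breakaway joint gives and snaps over, stop at once without forcing the nut any further, let go and leave wrench and upright so. Work gently: do not ram the rubber-backed end stop, and leave the goods and tools around it where they are.

Things in the scene. Friction and masses are not known exactly. Their poses are not given: they have to be found in the camera images.
- shoe: Immovable steel fixture on the counter: grey plate 200 x 170 x 6 mm. Origin on the counter under the clamp nut's axis. +x: sliding direction of the upright (away from the robot, yaw within 0.15 rad); +y: left, the wrench handle's side. Guide rails 20 mm high along x at y = -38 and -112 mm, red end stop 38 mm high at the +x end, clamp block and yellow jaw 32 mm high.
- upright (a joint): Sliding foot of the blue rack upright along the track, in m: 0 = farthest out, 0.090 = fully home, its foot against the red end stop. Starts between 0 and 0.04. Sliding it takes about 3 N; it stays where it is left.
- upright_top (a point): Centre of the top of the blue upright, 100 mm above the counter: a 25 mm square tube (faces along the shoe's x and y) on a 56 x 66 mm foot whose top is 17 mm up. Push or grip it anywhere from 25 to 100 mm up. It slides along the shoe's x at shoe y = -75 mm.
- wrench_axis (a point): Fixed point on the vertical axis of the clamp nut, 60 mm above the counter. Nut and wrench turn about it, clockwise seen from above to tighten. The wrench stays on the nut (head 28 mm wide, top 70 mm up). The nut turns easily at first; after 0.3 to 0.7 rad (differs each time, cannot be seen) it seats hard.
- handle_grip (a point): Point on the centre line of the wrench's red grip (round, 23 mm diameter, level, centre 62 mm above the counter, free space beneath), 170 mm from the nut axis; the grip spans 125 to 215 mm from it. This point's y axis runs outward along the handle. Push needed here, square to the handle: about 3 N until the nut seats, then about 12 N until the breakaway joint gives.
- breakover (a joint): Breakaway joint, a vertical pivot (yellow barrel, 20 mm) 50 mm from the nut axis. rad: 0 = straight, held by a toggle up to the set torque (1.4 Nm at the pivot). It then bends clockwise with falling resistance, past 0.10 snaps over by itself to a hard stop at 0.18 and stays bent; the handle runs some 9 mm ahead and the push falls to nothing: the click. Pushing beyond the stop, force rises steeply.
- buffer (a joint): Travel of the red end stop (with its guide rails) into the rubber buffer behind it, m, elastic, about 6 N per mm: 0 unloaded, 0.0005 while the upright slides, about 0.002 when it is pressed home with 12 N. More than 0.006 is ramming it.
- stud (a joint): Elastic twist of the clamp stud under the wrench's torque, rad, 0.01 per Nm: 0 unloaded, 0.005 while the nut runs, 0.02 at the set torque; more than 0.045 (about 26 N at the grip point) is overtightening.
- tin_red: Bystander: red food tin, 60 mm diameter, 70 mm high, beyond the wrench; origin at its underside's centre, z up.
- tin_green: Bystander: green food tin, 60 mm diameter, 70 mm high; origin at its underside's centre.
- carton: Bystander: green and yellow carton 50 x 70 x 60 mm, to the right of the track; origin at its underside's centre.
- spare_washer: Bystander: steel washer 38 mm diameter, 6 mm thick, lying right of the track; origin at its underside's centre.
- screwdriver: Bystander: screwdriver with orange handle lying on the counter, right of the track; origin about its middle.
- jar: Bystander: amber jar with red cap, 72 mm diameter, 110 mm high; origin at its underside's centre.

How it is judged:
By the outcome, as a careful person would: the job done as asked, in the order asked, and still so for the second after the job is handed in, with the robot touching nothing.
It also fails if it takes over 67 s, if anything falls off the work surface, if the arm or the gripper's body presses on something with over 40 N, if the wrist force passes 120 N, or if a joint passes its speed limit or range.

## Working session

There is one attempt and no reset: what is moved stays moved. The work goes in short steps, Python scripts to look and compute and a tool call to move; the robot and the scene stay as the last step left them, time stands still between calls to the robot, and variables do not carry over. Pictures are saved under pics/ and viewed, and the job is handed in when it is done.

Besides the shell and the picture viewer there is one more tool, called after "Call:" as a command line: name --argument value ..., lists and objects as JSON in quotes. send_rows: Moves the arm, as the interface text tells. Its arguments: {"type":"object","properties":{"commands":{"type":"array"},"newtons":{"type":"number"}},"required":["commands"]}

```bash
ls; mkdir -p pics
python3 - <<'E'
from plant import telemetry, cams, job, r
import cv2
for n in ("scene","top"):
    s=cams.snapshot(n); cv2.imwrite(f"pics/{n}0.png",s["image"]); print(n,s["intrinsics"],s["k1"],s["world_to_cam"])
st=telemetry.get_state(); print(st); print(r.pinch_z)
E
```

```text
pics
scene [[461.81818923   0.         324.60077319]
 [  0.         461.81818923 195.51011018]
 [  0.           0.           1.        ]] -0.1021356953769821 [[ 0.42236652  0.90637279 -0.00974122 -0.26861925]
 [ 0.54516038 -0.26259934 -0.79614179 -0.27127672]
 [-0.72415929  0.33095311 -0.6050317   1.61714595]
 [ 0.          0.          0.          1.        ]]
top [[425.9362861    0.         320.28965988]
 [  0.         425.9362861  202.40295867]
 [  0.           0.           1.        ]] 0.007625902716422101 [[ 0.00320569 -0.99986618  0.0160421  -0.00276126]
 [-0.98376319 -0.00603192 -0.17937003  0.61795329]
 [ 0.17944279 -0.01520662 -0.98365087  1.281671  ]
 [ 0.          0.          0.          1.        ]]
{'clock': 0.1, 'q': array([-1.09019108,  0.68985142, -0.19453699,  1.56622573,  0.15727946,
        0.90252583, -0.21508294]), 'qd': array([-0.00059259, -0.00096384, -0.0005391 , -0.00241046,  0.00045852,
        0.00114584, -0.00045606]), 'joint_torque': array([-3.82614322e-03, -5.28500605e+01, -1.27140373e+00, -1.53836453e+01,
       -5.25030470e-02,  2.01381619e-03,  3.75467414e-05]), 'tool_pos': array([0.26983733, 0.56312083, 0.23802487]), 'eef_rot': array([ 0.15606143,  0.68963382, -0.15719263,  0.68944942]), 'contact_force': array([-0.13580874,  0.85573923, -0.05209728]), 'moment': array([-0.01608323, -0.04462864,  0.00724874]), 'opening': 0.997823321714386}
0.0187
```

View pics/scene0.png

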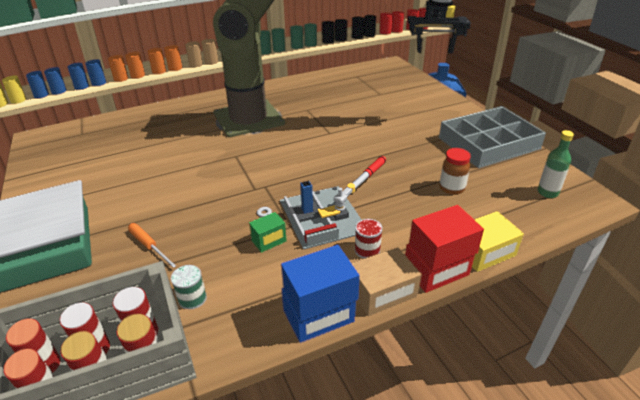

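View pics/top0.png

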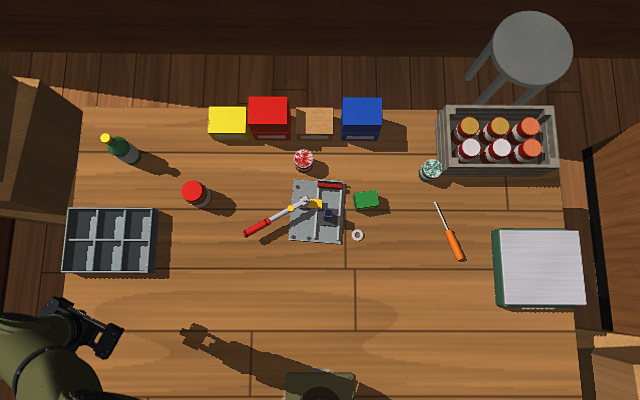

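```bash
cat > h.py <<'E'
import numpy as np, cv2
from plant import telemetry, cams, job, r
def ray(s,u,v):
    K=s["intrinsics"]; xd=np.array([(u-K[0,2])/K[0,0],(v-K[1,2])/K[1,1]]); x=xd.copy()
    for _ in range(20): x=xd/(1+s["k1"]*(x@x))
    T=s["world_to_cam"]; R=T[:3,:3]; return -R.T@T[:3,3], R.T@np.array([x[0],x[1],1])
def onz(s,u,v,z):
    c,d=ray(s,u,v); return c+d*(z-c[2])/d[2]
def two(a,pa,b,pb):
    c1,d1=ray(a,*pa); c2,d2=ray(b,*pb); d1/=np.linalg.norm(d1); d2/=np.linalg.norm(d2)
    t=np.linalg.lstsq(np.c_[d1,-d2],c2-c1,rcond=None)[0]
    p,q=c1+d1*t[0],c2+d2*t[1]; return (p+q)/2, np.linalg.norm(p-q)
def proj(s,P):
    p=s["world_to_cam"]@np.r_[P,1]; x=p[:2]/p[2]; x=x*(1+s["k1"]*(x@x)); K=s["intrinsics"]
    return K[0,0]*x[0]+K[0,2],K[1,1]*x[1]+K[1,2]
def crop(s,u0,v0,w,h,k,name):
    cv2.imwrite(name,cv2.resize(s["image"][v0:v0+h,u0:u0+w],None,fx=k,fy=k,interpolation=cv2.INTER_CUBIC))
E
python3 - <<'E'
from h import *
s=cams.snapshot("top"); crop(s,230,140,160,115,5,"pics/top1.png")
s=cams.snapshot("scene"); crop(s,240,140,160,115,5,"pics/scene1.png")
E
```

```text
(no output)
```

View pics/top1.png

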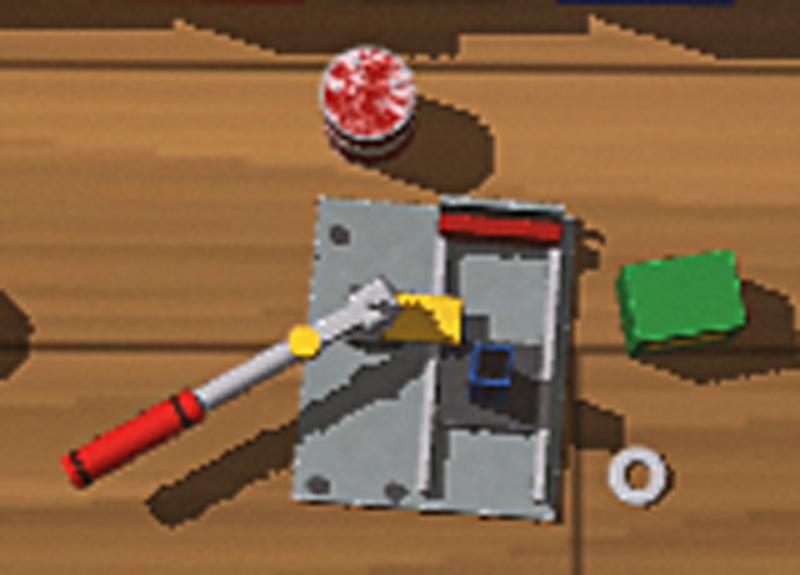

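View pics/scene1.png

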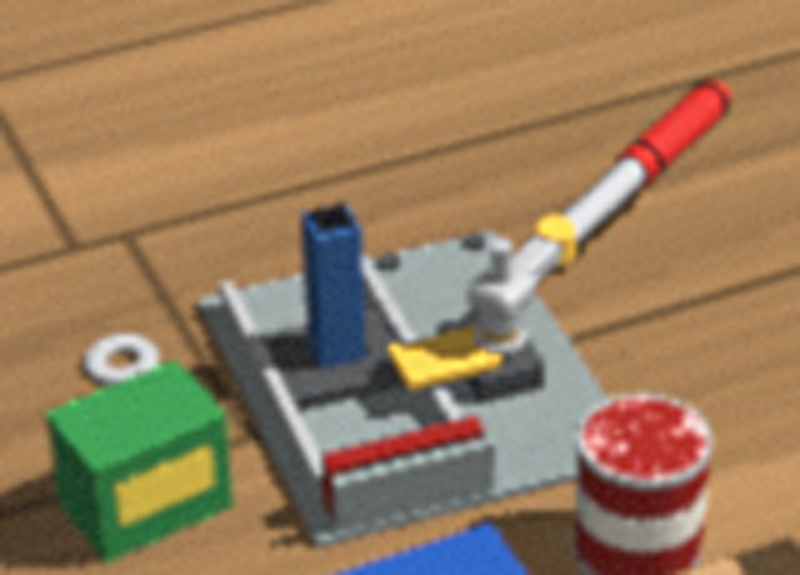

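In the top crop the plate corners are at about (318,198), (566,208), (555,520) and (293,498). The upright's top is at (492,366), the yellow barrel at (305,341), and the grip runs from (75,468) to (190,405). The red tin is at (368,92). I'll turn these into world positions.

Run:
```python
from h import *
s=cams.snapshot("top"); sc=cams.snapshot("scene")
f=lambda u,v:(230+u/5-.4,140+v/5-.4)
g=lambda u,v:(240+u/5-.4,140+v/5-.4)
C=[onz(s,*f(*p),0.006)[:2] for p in [(318,198),(566,208),(555,520),(293,498)]]
print("plate",np.round(C,4))
for a,b in [(1,0),(2,3),(3,0),(2,1)]:
    d=C[b]-C[a]; print(np.round(np.linalg.norm(d),4),np.degrees(np.arctan2(d[1],d[0])))
print("uptop",onz(s,*f(492,366),.1), onz(sc,*g(331,218),.1))
print("uptop4",[np.round(onz(s,*f(*p),.1)[:2],4) for p in [(472,347),(514,345),(510,388),(470,386)]])
im=s["image"]; hsv=cv2.cvtColor(im,cv2.COLOR_BGR2HSV)
m=(((hsv[...,0]<8)|(hsv[...,0]>172))&(hsv[...,1]>170)&(hsv[...,2]>90)).astype(np.uint8)
m[:, :242]=0;m[:,272:]=0;m[:215]=0;m[242:]=0
v,u=np.nonzero(m); P=np.array([onz(s,a,b,.068)[:2] for a,b in zip(u,v)]); mu=P.mean(0); w,V=np.linalg.eigh(np.cov(P.T)); d=V[:,1]; 
print("grip",len(u),mu,d,np.degrees(np.arctan2(d[1],d[0])), np.ptp(P@d),np.ptp(P@V[:,0]))
hsc=cv2.cvtColor(sc["image"],cv2.COLOR_BGR2HSV)
m=(((hsc[...,0]<8)|(hsc[...,0]>172))&(hsc[...,1]>150)&(hsc[...,2]>90)).astype(np.uint8)
m[:, :364]=0;m[:,388:]=0;m[:155]=0;m[180:]=0
v2,u2=np.nonzero(m); print("grip two", two(s,(u.mean(),v.mean()),sc,(u2.mean(),v2.mean())))
print("barrel",onz(s,*f(305,341),.07), two(s,f(305,341),sc,g(557,235)))
print("tin", onz(s,*f(368,92),.07), "stop",onz(s,*f(441,216),.038),onz(s,*f(563,228),.038))
print("carton",[np.round(onz(s,*f(*p),.06)[:2],3) for p in [(620,265),(735,252),(745,325),(630,345)]])
print("washer",onz(s,*f(638,475),.006))
```

```text
plate [[ 0.7041  0.0887]
 [ 0.6985 -0.0745]
 [ 0.4932 -0.0662]
 [ 0.5066  0.1018]]
0.1633 88.03188533973785
0.1685 85.46640072144807
0.1979 -3.8007283684802164
0.2054 -2.3301506459218206
uptop [ 0.57811468 -0.02261108  0.1       ] [ 0.57750292 -0.02248408  0.1       ]
uptop4 [array([ 0.5897, -0.0105]), array([ 0.5911, -0.0359]), array([ 0.5647, -0.0335]), array([ 0.5658, -0.0093])]
grip 173 [0.53844726 0.19801602] [-0.48997088  0.8717388 ] 119.33866736591322 0.08958341300726322 0.023192878256314442
grip two (array([0.53879906, 0.19873968, 0.06715501]), np.float64(0.0012389164422817885))
barrel [0.59783972 0.09220567 0.07      ] (array([0.59834075, 0.09235114, 0.06697709]), np.float64(4.620364149626845e-05))
tin [0.7578824  0.05487775 0.07      ] stop [0.68513095 0.00803657 0.038     ] [ 0.6777749  -0.07030422  0.038     ]
carton [array([ 0.649, -0.105]), array([ 0.658, -0.177]), array([ 0.611, -0.183]), array([ 0.598, -0.11 ])]
washer [ 0.52243186 -0.11983027  0.006     ]
```

```bash
cat >> h.py <<'E'
from scipy.spatial.transform import Rotation as Ro
def turn(yaw):  # rotvec (deg) to make tool x down and tool y along world direction yaw(deg)
    st=telemetry.get_state(); R=Ro.from_quat(st["eef_rot"]); out=[]
    for a in (yaw,yaw+180):
        y=np.array([np.cos(np.radians(a)),np.sin(np.radians(a)),0]); x=np.array([0,0,-1.]); M=np.c_[x,y,np.cross(x,y)]
        out.append(np.degrees((Ro.from_matrix(M)*R.inv()).as_rotvec()))
    return out
E
python3 - <<'E'
from h import *
s=telemetry.get_state(); print(Ro.from_quat(s["eef_rot"]).as_matrix().round(3)); print(turn(86),turn(119.3),turn(70))
s=cams.snapshot("top")
f=lambda u,v:(230+u/5-.4,140+v/5-.4)
for a,b,z in [((440,235),(428,495),.02),((557,250),(540,500),.02)]:
    p,q=onz(s,*f(*a),z),onz(s,*f(*b),z); d=p-q; print("rail",p,q,np.degrees(np.arctan2(d[1],d[0])))
E
```

```text
[[-0.     0.432  0.902]
 [-0.     0.902 -0.432]
 [-1.    -0.001  0.   ]]
[array([ 3.07233594e-02, -7.41037362e-03,  2.15957774e+01]), array([-1.03666595e-02, -4.29801008e-02, -1.58404217e+02])] [array([3.26048698e-02, 1.75979635e-03, 5.48957765e+01]), array([ 2.08308549e-03, -3.85946541e-02, -1.25104218e+02])] [array([ 0.02923097, -0.01155008,  5.59577776]), array([-1.75927978e-02, -4.45238802e-02, -1.74404216e+02])]
rail [0.67662267 0.00846469 0.02      ] [0.50755323 0.01535336 0.02      ] -2.3332032207775155
rail [ 0.66716799 -0.06754232  0.02      ] [ 0.50471221 -0.05582971  0.02      ] -4.12373077922349
```

Call:
send_rows --commands '[0.06,-0.14,0,0,0,0.03,1,0.06,-0.14,0,0,0,0.03,1,0.06,-0.14,0,0,0,0.03,1,0.06,-0.14,0,0,0,0.03,1,0.06,-0.14,0,0,0,0.03,1,0.06,-0.14,0,0,0,0.03,1,0.06,-0.14,0,0,0,0.03,1,0.06,-0.14,0,0,0,0.03,1,0.06,-0.14,0,0,0,0,1,0.06,-0.14,0,0,0,0,1,0.06,-0.14,0,0,0,0,1,0.06,-0.14,0,0,0,0,1]' --newtons 20

```text
clock: 1.55
tool_pos: [0.451, 0.1345, 0.2396]
eef_rot: [0.017, 0.707, -0.012, 0.707]
contact_force: [0.1, 0.9, 0.3]
opening: 0.005
```

Call:
send_rows --commands '[0.05,-0.105,0,0,0,0,1,0.05,-0.105,0,0,0,0,1,0.05,-0.105,0,0,0,0,1,0.05,-0.105,0,0,0,0,1,0.05,-0.105,0,0,0,0,1,0.05,-0.105,0,0,0,0,1,0,0,0,0,0,0,1]'

```text
clock: 2.25
tool_pos: [0.5308, -0.0379, 0.2402]
eef_rot: [0.02, 0.706, -0.018, 0.708]
contact_force: [-0.1, 0.2, -0.5]
opening: 0.007
```

Run:
```python
from h import *
print(turn(86)[0], telemetry.get_state()["tool_pos"])
```

```text
[-0.18746935  0.1925527  -0.94306102] [ 0.53083464 -0.03793809  0.24016917]
```

Call:
send_rows --commands '[-0.02,0.06,0,0,0,0,1,0,0,-0.08,0,0,-0.01,1,0,0,-0.1,0,0,0,1,0,0,-0.1,0,0,0,1,0,0,-0.1,0,0,0,1,0,0,-0.1,0,0,0,1,0,0,-0.1,0,0,0,1,0,0,-0.08,0,0,0,1,0,0,0,0,0,0,1]'

```text
clock: 3.15
tool_pos: [0.5208, 0.0008, 0.0733]
eef_rot: [0.024, 0.705, -0.012, 0.709]
contact_force: [-0.3, -0.2, 0.2]
opening: 0.002
```

Run:
```python
from h import *
print(turn(86)[0], telemetry.get_state()["tool_pos"])
s=cams.snapshot("scene"); crop(s,240,100,160,150,4,"pics/scene2.png")
```

```text
[-0.9779056   0.38758834 -1.13879916] [0.52082238 0.00080324 0.07330166]
```

View pics/scene2.png

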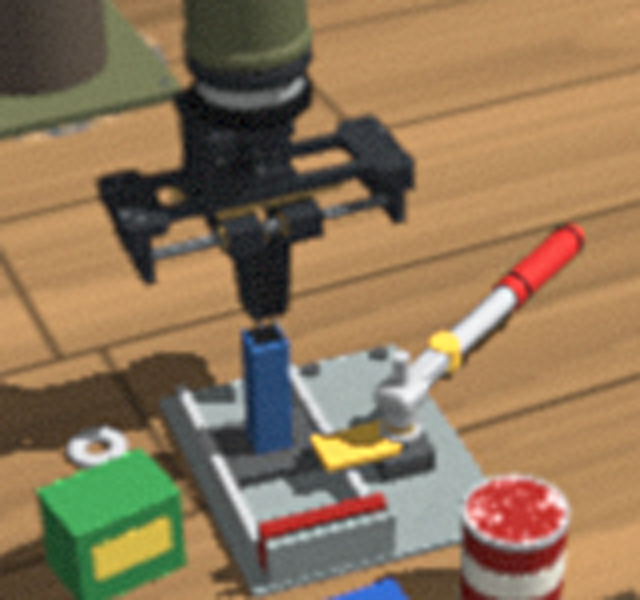

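The scene crop shows the closed fingertip (262,320) just behind and left of the upright's top (265,335). I still need to go down and shift right.

Call:
send_rows --commands '[0,-0.045,-0.04,0,0,0,1,0,-0.045,-0.04,0,0,0,1,0,0,0,0,0,0,1]'

```text
clock: 3.5
tool_pos: [0.5227, -0.021, 0.0558]
eef_rot: [0.023, 0.703, -0.01, 0.711]
contact_force: [0.3, 0.5, -0.4]
opening: 0.005
```

Call:
send_rows --commands '[0.03,0,-0.01,0,0,0,1,0.03,0,0,0,0,0,1,0.03,0,0,0,0,0,1,0.02,0,0,0,0,0,1,0,0,0,0,0,0,1]'

```text
clock: 4.0
tool_pos: [0.5547, -0.0218, 0.0545]
eef_rot: [0.025, 0.701, -0.011, 0.713]
contact_force: [0.0, 0.2, -0.2]
opening: 0.002
```

Call:
send_rows --commands '[0.02,-0.001,0,0,0,0,1,0.02,-0.001,0,0,0,0,1,0.02,-0.001,0,0,0,0,1]'

```text
clock: 4.3
tool_pos: [0.5661, -0.0226, 0.0542]
eef_rot: [0.024, 0.704, -0.011, 0.71]
contact_force: [-3.5, 0.0, 2.3]
opening: 0.006
```

Call:
send_rows --commands '[0.02,-0.001,0,0,0,0,1,0.02,-0.001,0,0,0,0,1,0.02,-0.001,0,0,0,0,1,0.02,-0.001,0,0,0,0,1,0.02,-0.001,0,0,0,0,1]'

```text
clock: 4.8
tool_pos: [0.5909, -0.0244, 0.0539]
eef_rot: [0.023, 0.706, -0.011, 0.708]
contact_force: [-2.6, 0.1, 2.5]
opening: 0.008
```

Run:
```python
from h import *
st=telemetry.get_state();print(st["tool_pos"],st["contact_force"])
s=cams.snapshot("scene"); crop(s,240,120,160,120,5,"pics/scene3.png")
```

```text
[ 0.59086153 -0.02442194  0.05391493] [-2.62437238  0.12751242  2.45338844]
```

View pics/scene3.png

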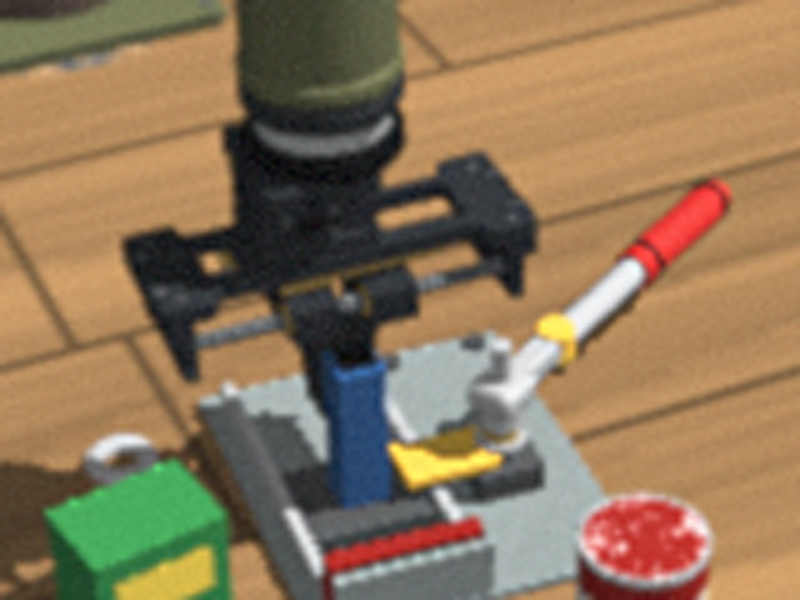

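The upright (360,430 in the crop) is sliding ahead of the finger at about 2.6 N. The foot is now a few cm short of the red stop (400,545).

Call:
send_rows --commands '[0.02,-0.001,0,0,0,0,1,0.02,-0.001,0,0,0,0,1,0.02,-0.001,0,0,0,0,1,0.012,-0.001,0,0,0,0,1]'

```text
clock: 5.25
tool_pos: [0.6112, -0.0259, 0.0537]
eef_rot: [0.024, 0.706, -0.012, 0.708]
contact_force: [-3.6, 0.4, 2.3]
opening: 0.005
```

Call:
send_rows --commands '[0.012,-0.001,0,0,0,0,1,0.012,-0.001,0,0,0,0,1]'

```text
clock: 5.45
tool_pos: [0.6179, -0.0264, 0.0537]
eef_rot: [0.024, 0.705, -0.012, 0.708]
contact_force: [-3.5, -0.5, 1.3]
opening: 0.008
```

Run:
```python
from h import *
st=telemetry.get_state();print(st["tool_pos"],st["contact_force"])
s=cams.snapshot("scene"); crop(s,280,180,80,60,10,"pics/scene4.png")
```

```text
[ 0.61793343 -0.02643531  0.05374968] [-3.47530247 -0.5401736   1.29923785]
```

View pics/scene4.png

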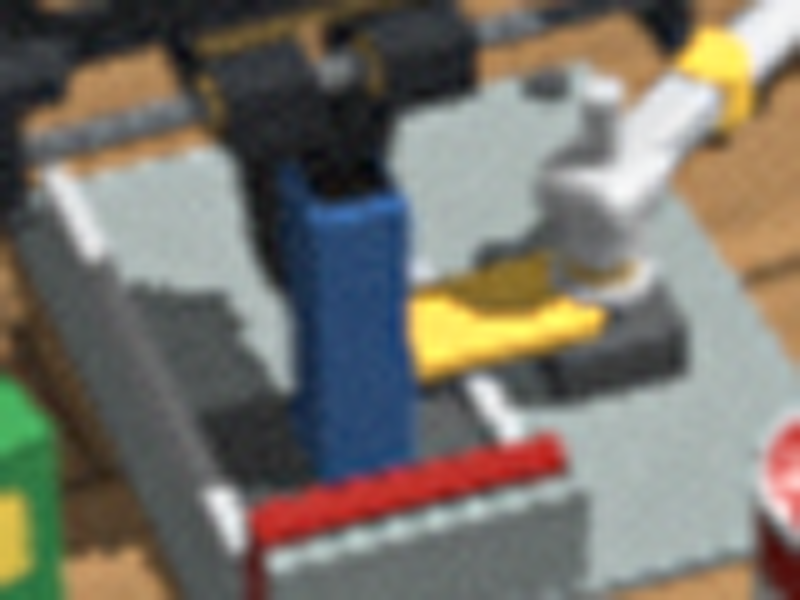

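The stop (400,490 in the crop) now hides the foot's front edge, so force has to decide. I'll go slowly from here.

Call:
send_rows --commands '[0.01,-0.001,0,0,0,0,1,0.01,-0.001,0,0,0,0,1]'

```text
clock: 5.7
tool_pos: [0.6232, -0.0269, 0.0537]
eef_rot: [0.024, 0.706, -0.012, 0.708]
contact_force: [-6.3, 0.4, 6.0]
opening: 0.006
```

Call:
send_rows --commands '[0.008,-0.0005,0,0,0,0,1,0.008,-0.0005,0,0,0,0,1]'

```text
clock: 5.9
tool_pos: [0.6233, -0.0269, 0.0535]
eef_rot: [0.023, 0.709, -0.012, 0.705]
contact_force: [-8.6, 0.6, 5.8]
opening: 0.007
```

Call:
send_rows --commands '[0.008,-0.0005,0,0,0,0,1,0.008,-0.0005,0,0,0,0,1]'

```text
clock: 6.1
tool_pos: [0.6229, -0.0269, 0.0535]
eef_rot: [0.023, 0.712, -0.012, 0.702]
contact_force: [-7.9, 0.3, 6.1]
opening: 0.006
```

Run:
```python
from h import *
st=telemetry.get_state();print(st["tool_pos"],st["contact_force"],st["moment"],turn(86)[0])
s=cams.snapshot("scene"); crop(s,280,180,80,60,10,"pics/scene5.png")
t=cams.snapshot("top"); crop(t,280,160,80,60,10,"pics/top5.png")
```

```text
[ 0.62292561 -0.02689426  0.05354934] [-7.91136473  0.26353715  6.14246947] [-0.01419483  1.4628761  -0.05238631] [-0.87669735 -0.79920184 -1.17010786]
```

View pics/scene5.png

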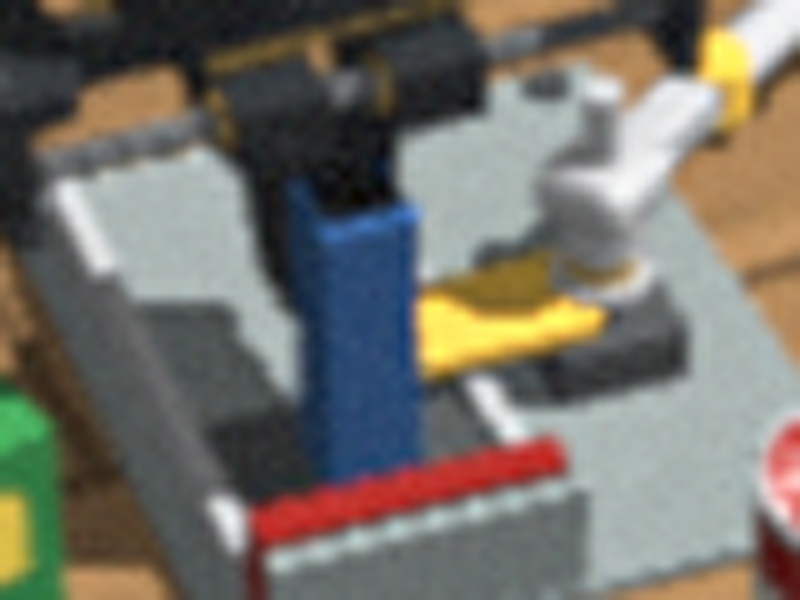

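View pics/top5.png

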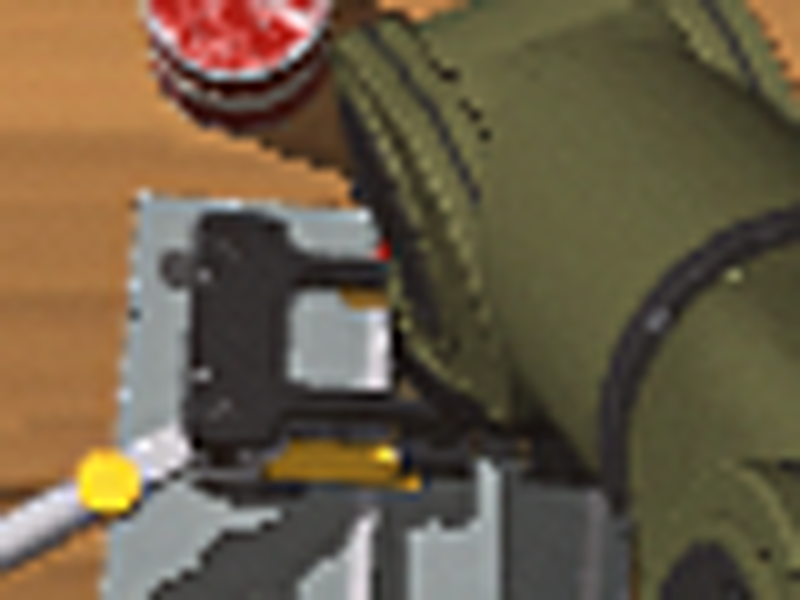

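Run:
```python
from h import *
s=cams.snapshot("scene")
g=lambda u,v:(280+u/10-.45,180+v/10-.45)
print("front edge",onz(s,*g(318,240),.1),onz(s,*g(416,208),.1))
# stop near top edge
print("stop red near edge",onz(s,*g(250,512),.038),onz(s,*g(562,437),.038)," far ",onz(s,*g(265,545),.038),onz(s,*g(568,470),.038))
```

```text
front edge [ 0.65720182 -0.04258143  0.1       ] [ 0.65606746 -0.01715271  0.1       ]
stop red near edge [ 0.67210331 -0.06842707  0.038     ] [0.67953846 0.00956444 0.038     ]  far  [ 0.6842683 -0.0697988  0.038    ] [0.69093965 0.00557056 0.038     ]
```

Call:
send_rows --commands '[0.012,-0.0005,0,0,-0.01,0,1,0.012,-0.0005,0,0,-0.01,0,1]'

```text
clock: 6.45
tool_pos: [0.6238, -0.027, 0.0533]
eef_rot: [0.022, 0.704, -0.012, 0.709]
contact_force: [-8.8, 0.4, 7.0]
opening: 0.004
```

Call:
send_rows --commands '[0.016,-0.0005,0,0,-0.01,0,1,0.016,-0.0005,0,0,-0.01,0,1]'

```text
clock: 6.65
tool_pos: [0.6242, -0.027, 0.0527]
eef_rot: [0.022, 0.698, -0.013, 0.715]
contact_force: [-11.9, 0.5, 7.9]
opening: 0.007
```

Pressing from 8.8 N to 11.9 N moved it only about 0.5 mm, which matches the buffer's 6 N/mm. The upright is home, so I'm backing off gently.

Call:
send_rows --commands '[-0.02,0,0,0,0,0,1,-0.03,0,0,0,0,0,1,-0.04,0,0,0,0,0,1,-0.04,0,0,0,0,0,1,-0.02,0,0.04,0,0,0,1,0,0,0.08,0,0,0,1,0,0,0.1,0,0,0,1,0,0,0.08,0,0,0,1,0,0,0,0,0,0,1]'

```text
clock: 7.55
tool_pos: [0.5951, -0.0251, 0.1346]
eef_rot: [0.023, 0.69, -0.01, 0.723]
contact_force: [0.7, 1.0, -0.4]
opening: 0.008
```

Run:
```python
from h import *
st=telemetry.get_state();print(st["tool_pos"],st["contact_force"],turn(86)[0],turn(119.3)[0])
s=cams.snapshot("scene"); crop(s,280,180,80,60,10,"pics/scene6.png")
t=cams.snapshot("top"); crop(t,160,140,200,120,4,"pics/top6.png")
print("jar",onz(t,193,189,.11))
```

```text
[ 0.59513467 -0.02514958  0.13460114] [ 0.67433195  0.9607452  -0.38919762] [-0.94040392  2.69420424 -1.31984166] [-1.69480474  2.34202197 31.97320548]
jar [0.64677078 0.38448839 0.11      ]
```

View pics/scene6.png

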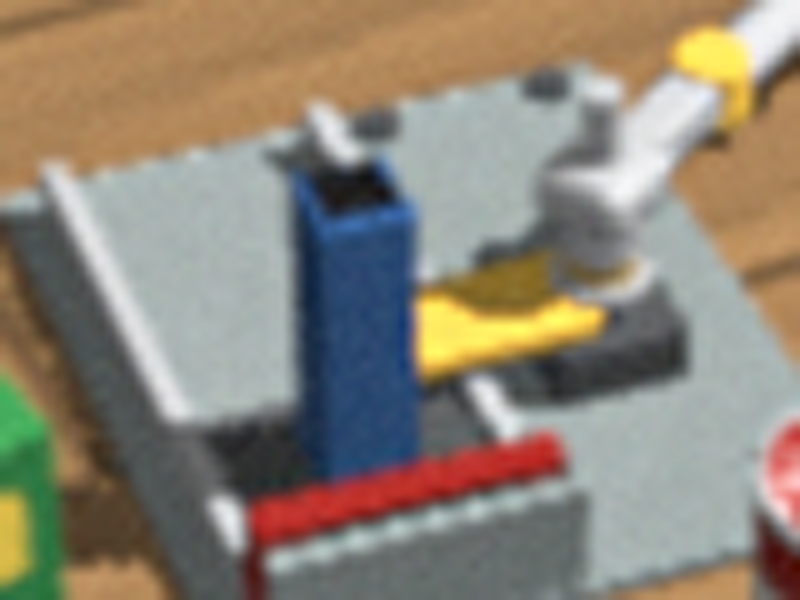

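View pics/top6.png

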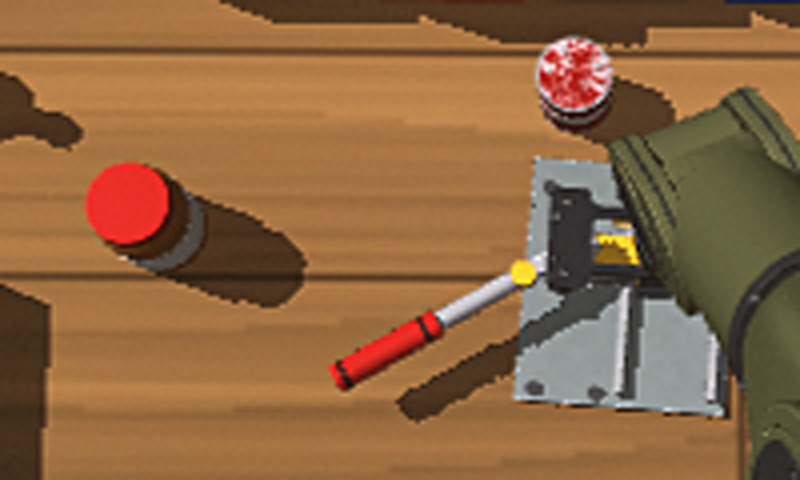

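The upright stayed put after release (top at (355,190) in the scene crop). The handle is unmoved and the jar is clear of the sweep. Next I move behind the handle.

Call:
send_rows --commands '[-0.04,0.08,0,0,0.007,0.04,1,-0.04,0.08,0,0,0.007,0.04,1,-0.04,0.08,0,0,0.007,0.04,1,-0.04,0.08,0,0,0.007,0.04,1,-0.04,0.08,0,0,0,0.04,1,-0.04,0.08,0,0,0,0.04,1,-0.04,0.08,0,0,0,0.04,1,-0.04,0.08,0,0,0,0.04,1,-0.04,0.08,0,0,0,0.03,1,0,0,0,0,0,0,1,0,0,0,0,0,0,1]'

```text
clock: 8.75
tool_pos: [0.4833, 0.1804, 0.1264]
eef_rot: [-0.192, 0.688, 0.211, 0.668]
contact_force: [0.2, -0.4, -0.4]
opening: 0.005
```

Run:
```python
from h import *
st=telemetry.get_state();print(st["tool_pos"],st["contact_force"],turn(119.3)[0])
```

```text
[0.48329794 0.18041928 0.12640729] [ 0.19772255 -0.35890584 -0.41451461] [-1.12753688 -1.9741966  -3.83121862]
```

Call:
send_rows --commands '[0.02,-0.01,-0.06,-0.004,-0.007,-0.013,1,0.02,-0.01,-0.08,-0.004,-0.007,-0.013,1,0,0,-0.08,-0.004,-0.007,-0.013,1,0,0,-0.06,0,0,0,1,0,0,-0.02,0,0,0,1,0,0,0,0,0,0,1]'

```text
clock: 9.35
tool_pos: [0.494, 0.1721, 0.0484]
eef_rot: [-0.181, 0.684, 0.178, 0.683]
contact_force: [0.1, -0.2, 0.6]
opening: 0.011
```

```bash
cat > w.py <<'E'
from h import *
A=np.array([0.6217,0.0498])
def rep():
    st=telemetry.get_state();p=st["tool_pos"]; v=p[:2]-A; rr=np.hypot(*v); th=np.degrees(np.arctan2(v[1],v[0])); n=np.array([v[1],-v[0]])/rr
    print("tcp",p.round(4),"r",rr.round(4),"th",th.round(2),"Fpush",(-(st["contact_force"][:2]@n)).round(2),"F",st["contact_force"].round(1),"n",n.round(3),"out",(v/rr).round(3))
E
python3 - <<'E'
from w import *
rep(); print(turn(119.3)[0])
s=cams.snapshot("scene"); crop(s,270,100,140,120,5,"pics/scene7.png")
E
```

```text
tcp [0.494  0.1721 0.0484] r 0.1768 th 136.24 Fpush 0.11 F [ 0.1 -0.2  0.6] n [0.692 0.722] out [-0.722  0.692]
[ 0.18224435 -0.03267976 -0.11659031]
```

View pics/scene7.png

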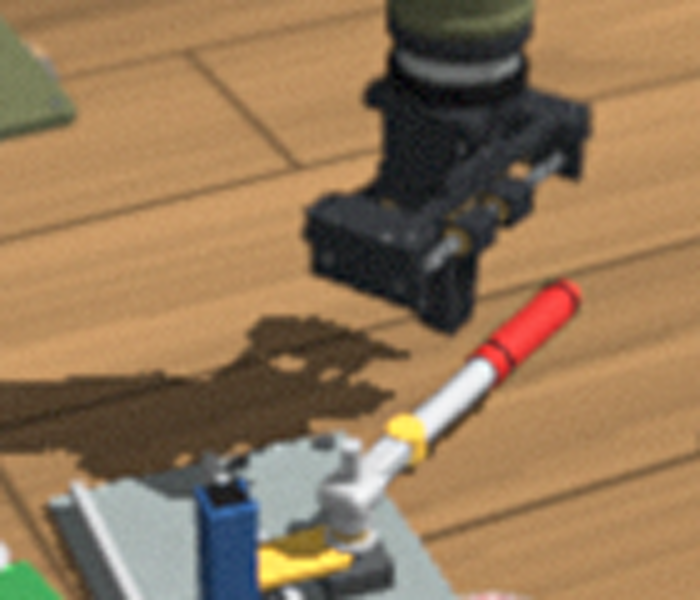

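The finger (445,310 in the crop) sits behind the red grip, aligned with it. I approach square to the handle.

Call:
send_rows --commands '[0.024,0.014,-0.008,0,0,0,1,0.024,0.014,-0.004,0,0,0,1,0.02,0.011,0,0,0,0,1,0.014,0.008,0,0,0,0,1,0,0,0,0,0,0,1]'

```text
clock: 9.9
tool_pos: [0.519, 0.1853, 0.048]
eef_rot: [-0.179, 0.683, 0.178, 0.686]
contact_force: [-0.9, 0.1, 0.8]
opening: 0.002
```

```bash
python3 -c "
from w import *
rep(); print(turn(119.3)[0])"
```

```text
tcp [0.519  0.1853 0.048 ] r 0.17 th 127.16 Fpush 0.65 F [-0.9  0.1  0.8] n [0.797 0.604] out [-0.604  0.797]
[ 0.00293028  0.25478461 -0.0085535 ]
```

Call:
send_rows --commands '[0.014,0.008,0,0,0,0,1,0.014,0.008,0,0,0,-0.012,1,0.014,0.008,0,0,0,-0.014,1]'

```text
clock: 10.2
tool_pos: [0.526, 0.1902, 0.0474]
eef_rot: [-0.165, 0.689, 0.163, 0.686]
contact_force: [-3.1, -0.5, 0.4]
opening: 0.004
```

```bash
python3 -c "
from w import *
rep(); print(turn(119.3)[0])"
```

```text
tcp [0.526  0.1902 0.0474] r 0.1699 th 124.29 Fpush 2.83 F [-3.1 -0.5  0.4] n [0.826 0.563] out [-0.563  0.826]
[ 0.22472189 -0.1675235   2.43551907]
```

Call:
send_rows --commands '[0.018,0.009,0.001,0,0,-0.018,1,0.018,0.009,0.001,0,0,-0.018,1,0.018,0.008,0.001,0,0,-0.018,1,0.019,0.008,0,0,0,-0.018,1,0.019,0.007,0,0,0,-0.018,1]'

```text
clock: 10.7
tool_pos: [0.5487, 0.2031, 0.0479]
eef_rot: [-0.112, 0.701, 0.112, 0.696]
contact_force: [-4.1, 0.6, 0.6]
opening: 0.005
```

```bash
python3 -c "
from w import *
rep(); print(turn(119.3)[0])"
```

```text
tcp [0.5487 0.2031 0.0479] r 0.1698 th 115.48 Fpush 3.45 F [-4.1  0.6  0.6] n [0.903 0.43 ] out [-0.43   0.903]
[ 0.1329398  -0.38708757 11.1155409 ]
```

Call:
send_rows --commands '[0.016,0.006,0,0,0,-0.016,1,0.016,0.005,0,0,0,-0.016,1,0.016,0.005,0,0,0,-0.016,1]'

```text
clock: 11.0
tool_pos: [0.5618, 0.2087, 0.048]
eef_rot: [-0.083, 0.705, 0.084, 0.7]
contact_force: [-3.6, 1.5, 0.7]
opening: 0.004
```

```bash
python3 -c "
from w import *
rep(); print(turn(119.3)[0])"
```

```text
tcp [0.5618 0.2087 0.048 ] r 0.1698 th 110.66 Fpush 2.79 F [-3.6  1.5  0.7] n [0.936 0.353] out [-0.353  0.936]
[ 0.0241176  -0.39323951 15.80724324]
```

Call:
send_rows --commands '[0.014,0.004,0,0,0,-0.014,1,0.014,0.004,0,0,0,-0.014,1,0.014,0.003,0,0,0,-0.014,1]'

```text
clock: 11.3
tool_pos: [0.5733, 0.2124, 0.0481]
eef_rot: [-0.057, 0.707, 0.059, 0.703]
contact_force: [-4.4, 2.0, 0.7]
opening: 0.002
```

```bash
python3 -c "
from w import *
rep(); print(turn(119.3)[0])"
```

```text
tcp [0.5733 0.2124 0.0481] r 0.1697 th 106.57 Fpush 3.64 F [-4.4  2.   0.7] n [0.958 0.285] out [-0.285  0.958]
[-0.05235754 -0.385794   19.91274417]
```

Call:
send_rows --commands '[0.014,0.003,0,0,0,-0.014,1,0.014,0.003,0,0,0,-0.014,1,0.014,0.002,0,0,0,-0.014,1]'

```text
clock: 11.6
tool_pos: [0.5848, 0.2152, 0.0482]
eef_rot: [-0.031, 0.708, 0.034, 0.704]
contact_force: [-3.1, 0.5, 0.2]
opening: 0.005
```

```bash
python3 -c "
from w import *
rep(); print(turn(119.3)[0])"
```

```text
tcp [0.5848 0.2152 0.0482] r 0.1695 th 102.57 Fpush 2.88 F [-3.1  0.5  0.2] n [0.976 0.218] out [-0.218  0.976]
[-0.12229148 -0.37736723 24.01669749]
```

Call:
send_rows --commands '[0.014,0.002,0,0,0,-0.014,1,0.014,0.001,0,0,0,-0.014,1]'

```text
clock: 11.8
tool_pos: [0.5925, 0.2164, 0.0482]
eef_rot: [-0.014, 0.709, 0.017, 0.705]
contact_force: [-3.8, 1.9, -0.4]
opening: 0.006
```

```bash
python3 -c "
from w import *
rep(); print(turn(119.3)[0])"
```

```text
tcp [0.5925 0.2164 0.0482] r 0.1691 th 99.93 Fpush 3.45 F [-3.8  1.9 -0.4] n [0.985 0.173] out [-0.173  0.985]
[-0.15859535 -0.36930523 26.75101106]
```

Call:
send_rows --commands '[0.014,0.001,0,0,0,-0.014,1,0.014,0.001,0,0,0,-0.014,1]'

```text
clock: 12.0
tool_pos: [0.6003, 0.2171, 0.0483]
eef_rot: [0.003, 0.709, 0.0, 0.705]
contact_force: [-4.0, 2.0, -0.2]
opening: 0.006
```

```bash
python3 -c "
from w import *
rep(); print(turn(119.3)[0])"
```

```text
tcp [0.6003 0.2171 0.0483] r 0.1687 th 97.28 Fpush 3.72 F [-4.   2.  -0.2] n [0.992 0.127] out [-0.127  0.992]
[-0.19109945 -0.35295725 29.4944475 ]
```

Call:
send_rows --commands '[0.013,0,0,0,0,-0.013,1,0.013,0,0,0,0,-0.013,1]'

```text
clock: 12.2
tool_pos: [0.6076, 0.2174, 0.0484]
eef_rot: [0.019, 0.709, -0.015, 0.705]
contact_force: [-3.2, 2.4, -0.4]
opening: 0.005
```

Call:
send_rows --commands '[0.013,0,0,0,0,-0.013,1,0.013,-0.001,0,0,0,-0.013,1]'

```text
clock: 12.4
tool_pos: [0.6147, 0.2174, 0.0484]
eef_rot: [0.035, 0.708, -0.031, 0.705]
contact_force: [-2.0, 2.8, -0.8]
opening: 0.005
```

```bash
python3 -c "
from w import *
rep(); print(turn(119.3)[0])"
```

```text
tcp [0.6147 0.2174 0.0484] r 0.1677 th 92.4 Fpush 1.9 F [-2.   2.8 -0.8] n [0.999 0.042] out [-0.042  0.999]
[-0.25976908 -0.33508711 34.59245793]
```

Run:
```python
from w import *
s=cams.snapshot("scene"); crop(s,280,110,140,110,5,"pics/scene8.png")
```

```text
(no output)
```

View pics/scene8.png

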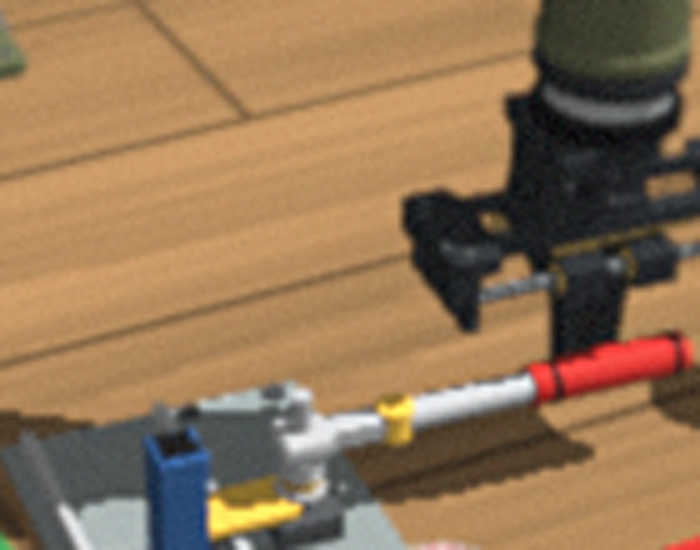

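The finger (585,330) is on the red grip and the wrench is still straight (barrel at (395,418)). Carrying on in small steps.

Call:
send_rows --commands '[0.013,0.001,0,0,0,-0.013,1,0.013,0.001,0,0,0,-0.013,1]'

```text
clock: 12.65
tool_pos: [0.6221, 0.2175, 0.0484]
eef_rot: [0.05, 0.707, -0.047, 0.704]
contact_force: [-3.3, 1.7, -0.4]
opening: 0.004
```

Call:
send_rows --commands '[0.013,0,0,0,0,-0.013,1]'

```text
clock: 12.75
tool_pos: [0.6256, 0.2174, 0.0484]
eef_rot: [0.058, 0.706, -0.054, 0.703]
contact_force: [-1.9, 2.8, 0.7]
opening: 0.004
```

```bash
python3 -c "
from w import *
rep(); print(turn(119.3)[0])"
```

```text
tcp [0.6256 0.2174 0.0484] r 0.1677 th 88.66 Fpush 2.01 F [-1.9  2.8  0.7] n [ 1.    -0.023] out [0.023 1.   ]
[-0.24713721 -0.29743193 38.44666733]
```

Call:
send_rows --commands '[0.012,0,0,0,0,-0.012,1,0.012,-0.001,0,0,0,-0.012,1]'

```text
clock: 12.95
tool_pos: [0.6303, 0.2175, 0.048]
eef_rot: [0.072, 0.706, -0.069, 0.701]
contact_force: [-7.1, 2.6, 0.6]
opening: 0.004
```

```bash
python3 -c "
from w import *
rep(); print(turn(119.3)[0])"
```

```text
tcp [0.6303 0.2175 0.048 ] r 0.1679 th 87.05 Fpush 7.26 F [-7.1  2.6  0.6] n [ 0.999 -0.052] out [0.052 0.999]
[-0.16272644 -0.48516961 40.780941  ]
```

Call:
send_rows --commands '[0.012,-0.001,0,0,0,-0.012,1,0.012,-0.001,0,0,0,-0.012,1]'

```text
clock: 13.15
tool_pos: [0.6316, 0.218, 0.0468]
eef_rot: [0.086, 0.708, -0.083, 0.696]
contact_force: [-7.2, 2.5, 0.9]
opening: 0.005
```

```bash
python3 -c "
from w import *
rep(); print(turn(119.3)[0])"
```

```text
tcp [0.6316 0.218  0.0468] r 0.1685 th 86.65 Fpush 7.34 F [-7.2  2.5  0.9] n [ 0.998 -0.059] out [0.059 0.998]
[ 0.08603061 -1.02589067 43.02497919]
```

Call:
send_rows --commands '[0.018,-0.002,0.003,0,-0.008,0.005,1]'

```text
clock: 13.25
tool_pos: [0.6329, 0.2178, 0.0465]
eef_rot: [0.083, 0.706, -0.081, 0.698]
contact_force: [-8.9, 3.2, 0.8]
opening: 0.003
```

Call:
send_rows --commands '[0.018,-0.002,0.003,0,-0.008,0.005,1]'

```text
clock: 13.35
tool_pos: [0.6336, 0.2176, 0.0462]
eef_rot: [0.079, 0.705, -0.078, 0.701]
contact_force: [-8.7, 2.5, 0.9]
opening: -0.0
```

```bash
python3 -c "
from w import *
rep(); print(turn(119.3)[0])"
```

```text
tcp [0.6336 0.2176 0.0462] r 0.1682 th 85.94 Fpush 8.82 F [-8.7  2.5  0.9] n [ 0.997 -0.071] out [0.071 0.997]
[-1.31333186e-02 -3.79872595e-01  4.20909810e+01]
```

Call:
send_rows --commands '[0.022,-0.002,0.004,0,-0.008,0.003,1]'

```text
clock: 13.45
tool_pos: [0.6347, 0.2174, 0.046]
eef_rot: [0.077, 0.704, -0.077, 0.702]
contact_force: [-10.5, 2.7, 1.2]
opening: 0.004
```

Call:
send_rows --commands '[0.022,-0.002,0.004,0,-0.008,0.003,1]'

```text
clock: 13.55
tool_pos: [0.6359, 0.2172, 0.0458]
eef_rot: [0.075, 0.702, -0.075, 0.704]
contact_force: [-9.2, 3.1, 1.3]
opening: 0.005
```

```bash
python3 -c "
from w import *
rep(); print(turn(119.3)[0])"
```

```text
tcp [0.6359 0.2172 0.0458] r 0.168 th 85.16 Fpush 9.48 F [-9.2  3.1  1.3] n [ 0.996 -0.084] out [0.084 0.996]
[-7.98074269e-03  1.23249977e-01  4.14527544e+01]
```

Call:
send_rows --commands '[0.022,-0.003,0.004,0,-0.006,0,1]'

```text
clock: 13.65
tool_pos: [0.6377, 0.217, 0.0459]
eef_rot: [0.074, 0.702, -0.075, 0.705]
contact_force: [-6.7, 3.3, 1.0]
opening: 0.007
```

Call:
send_rows --commands '[0.022,-0.003,0.004,0,-0.006,0,1]'

```text
clock: 13.75
tool_pos: [0.6427, 0.216, 0.0465]
eef_rot: [0.074, 0.699, -0.075, 0.708]
contact_force: [0.5, -0.2, 0.6]
opening: 0.002
```

Call:
send_rows --commands '[0.022,-0.003,0.004,0,-0.006,-0.004,1]'

```text
clock: 13.85
tool_pos: [0.6484, 0.2147, 0.0474]
eef_rot: [0.077, 0.695, -0.078, 0.711]
contact_force: [-5.9, 2.0, -1.6]
opening: 0.008
```

```bash
python3 -c "
from w import *
rep(); print(turn(119.3)[0])"
```

```text
tcp [0.6484 0.2147 0.0474] r 0.167 th 80.81 Fpush 6.18 F [-5.9  2.  -1.6] n [ 0.987 -0.16 ] out [0.16  0.987]
[-0.27612279  1.27489544 41.88131253]
```

The push fell to nothing, which is the click. The third row, already queued, touched the handle lightly (about 6 N), so I'm backing off now.

Call:
send_rows --commands '[-0.024,0.004,0,0,0,0,1,-0.04,0.006,0,0,0,0,1,-0.04,0.006,0,0,0,0,1,-0.04,0,0,0,0,0,1,-0.02,0,0.04,0,0,0,1,0,0,0.08,0,0,0,1,0,0,0.1,0,0,0,1,-0.04,0,0.1,0,0,0,1,-0.08,0,0.04,0,0,0,1,-0.08,0,0,0,0,0,1,-0.08,0,0,0,0,0,1,0,0,0,0,0,0,1]'

```text
clock: 15.05
tool_pos: [0.5427, 0.2115, 0.1501]
eef_rot: [0.081, 0.685, -0.082, 0.719]
contact_force: [0.2, 0.3, -0.7]
opening: 0.006
```

Run:
```python
from w import *
rep()
s=cams.snapshot("scene"); crop(s,280,140,140,110,5,"pics/scene9.png")
t=cams.snapshot("top"); crop(t,220,140,160,115,5,"pics/top9.png")
```

```text
tcp [0.5427 0.2115 0.1501] r 0.18 th 116.02 Fpush -0.26 F [ 0.2  0.3 -0.7] n [0.899 0.439] out [-0.439  0.899]
```

View pics/scene9.png

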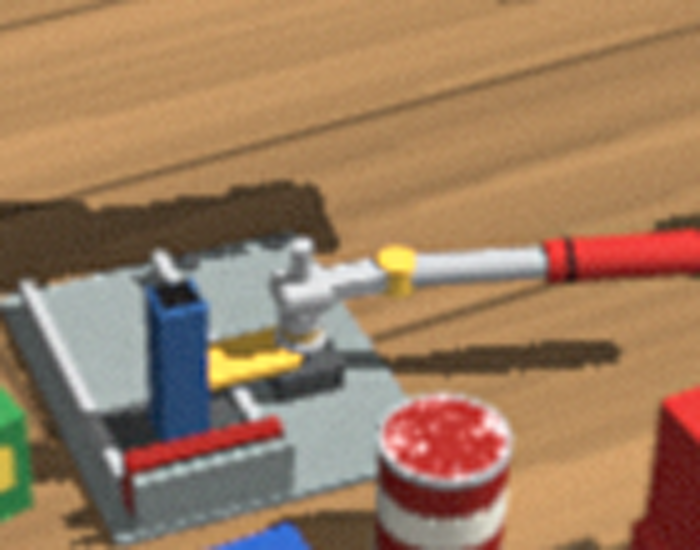

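View pics/top9.png

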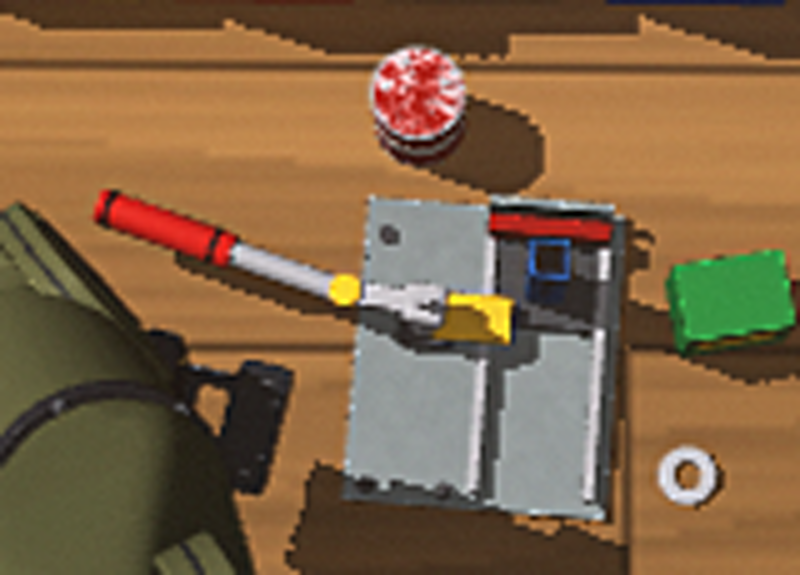

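The top crop shows the wrench bent at the barrel (343,290), with the handle running to (105,208). The upright (550,258) has its foot up under the red stop, and the gripper is clear. I'll measure the bend and the travel.

Run:
```python
from w import *
s=cams.snapshot("top"); f=lambda u,v:(220+u/5-.4,140+v/5-.4)
b=onz(s,*f(343,290),.07)[:2]
hsv=cv2.cvtColor(s["image"],cv2.COLOR_BGR2HSV)
m=(((hsv[...,0]<8)|(hsv[...,0]>172))&(hsv[...,1]>170)&(hsv[...,2]>90)).astype(np.uint8)
m[:, :237]=0;m[:,268:]=0;m[:176]=0;m[195:]=0
v,u=np.nonzero(m); P=np.array([onz(s,a,c,.068)[:2] for a,c in zip(u,v)]); mu=P.mean(0); w,V=np.linalg.eigh(np.cov(P.T)); d=V[:,1]*np.sign(V[1,1])
h=mu-b
a1=np.arctan2(*(b-A)[::-1]);a2=np.arctan2(d[1],d[0]);a3=np.arctan2(h[1],h[0])
print("barrel",b,np.linalg.norm(b-A),"head ang",a1,"grip axis",a2,"barrel->grip",a3,"bend",a1-a2,a1-a3,"nut turn",np.radians(119.34)-a1)
c=[onz(s,*f(*p),.1)[:2] for p in [(530,240),(571,240),(569,279),(530,279)]]; print("upright top",np.mean(c,0))
print("stop near top edge",onz(s,*f(490,233),.038),onz(s,*f(611,240),.038))
```

```text
barrel [0.62995449 0.10016419] 0.051036145990289696 head ang 1.408344536139022 grip axis 1.2230020944237125 barrel->grip 1.2348610068830954 bend 0.18534244171530956 0.1734835292559267 nut turn 0.6745313931910109
upright top [ 0.64391515 -0.02749874]
stop near top edge [0.67395691 0.00863008 0.038     ] [ 0.66988688 -0.0689734   0.038     ]
```

```bash
python3 -c "
from h import *
print(telemetry.get_state()['clock']); print(job.finish_job())"
```

```text
15.2
the job is handed in; nothing more can be done
None
```

The upright is fully home and the wrench has clicked; I handed the job in at 15.2 s, with the arm clear of everything.

- **Upright:** I slid it about 66 mm with the closed fingertips at 3–4 N and pressed it home with about 12 N. The last 3 N moved it only about 0.5 mm, as the rubber buffer should. In the last picture the foot's front edge is at x ≈ 0.672 m and the stop face is also at about 0.672 m. An earlier picture had shown a gap of about 4 mm there, while the force already said it was home; I put that down to camera accuracy.
- **Wrench:** I turned the nut clockwise about 0.67 rad until it seated. The push peaked at about 10.5 N in the readings, then fell to zero at the click. The last picture gives a bend of 0.17–0.19 rad, which matches the 0.18 stop.
- **Late stop:** I had already queued one more small step when the click came. It touched the handle again at about 6 N, less than the click took, before I backed away.
- **Surroundings:** the red tin, carton and washer look unmoved in the pictures. I did not look at the green tin, screwdriver or jar again at the end, but the arm did not go near the first two and the force readings showed no contact with the jar.

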